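# Slide the palette board home in the paint box and lock it

### The job

With a fingertip, slide the palette board along the rails of the open wooden paint box, towards the end with the brass turn button, until you feel it drop into its recess over the paint pots and lie flat, just below the rim. Then push the turn button round by its stud, a full quarter turn, so that it points in over the board and locks it down. Push only: do not lift the board, and leave the other things on the desk standing where they are.

Things in the scene. Friction and masses are not known exactly. Their poses are not given: they have to be found in the camera images.
- paintbox: open dark wooden paint box, fixed on the desk: 168 x 378 mm outside (its x by y), rim 75 mm above the desk, walls 12 mm. Origin: centre of its underside, on the desk; z up, +y along its length to the end with the turn button, the way the board slides. Inside x -72..72, y -177..177 mm; a 14 mm wide rail along each long wall; between them (x -58..58) the well is open down to its floor at z 8 mm
- rails (a point): middle between the two high rails, level with their tops (box frame x 0, y -77, z 70 mm). They are 70 mm above the desk from box y -177 to 23, then step down 6 mm into the recess. Brushes lie on the floor of the well here, below 16 mm; a divider 40 mm high stands at box y 15..21
- recess (a point): middle of the recess, level with its low rail tops (box frame x 0, y 100, z 64 mm): the rails are 64 mm above the desk from box y 23 to the end wall at 177, 154 mm in which the 150 mm board drops. Pushed there, the board first dips its leading edge, then drops flat as its trailing edge passes the step; its top is then 3 mm below the rim. Paint pots below, up to 39 mm above the desk
- board (a point): centre, half-way through its thickness, of the loose pale palette board: 140 (x) x 150 (y) x 8 mm, about 0.13 kg, axes as the box's; 34 mm thumb hole at x 34, y 35 mm; dried paint dabs. It starts on the high rails, top 3 mm above the rim, 2 mm play to each long wall, with 55 to 95 mm clear between its trailing (-y) edge and the box's end wall, for a finger to reach down behind it
- turn (a joint): angle of the brass turn button on the rim of the box's +y end (rad): 0 = lying along that end wall, pointing to the box's +x; grows as it turns clockwise seen from above; 1.57 = pointing to the box's -y, over the board; stops at -0.3 and 1.6. A stiff pivot: it stays where it is left, and takes about 1 N at the stud
- turn_pivot (a point): pivot of the turn button, on top of the rim of the +y end wall (box frame x -30, y 183, z 75 mm)
- turn_stud (a point): middle of the stud on the turn button: an upright brass pin, 10 mm in diameter, 16 mm tall (79.5 to 95.5 mm above the desk), 42 mm from the pivot. The flat blade below it is 58 x 13 x 3 mm
- dropper_a: bystander: black dropper bottle with black cap, 25 mm wide, 76 mm tall, standing beside the box; origin at its foot
- dropper_b: bystander: black dropper bottle with white cap, 25 mm wide, 76 mm tall, standing beside the box; origin at its foot
- mixing_cup: bystander: clear mixing cup, 44 mm wide, 30 mm tall; origin at its foot
- sanding_block: bystander: wooden sanding block with cork sole, 35 x 75 x 22 mm; origin at its underside
- dish: bystander: shallow metal dish, 60 mm wide, 12 mm tall, off the box's +y end; origin at its underside
- squeeze_bottle: bystander: white squeeze bottle with cone nozzle, 72 mm wide, 190 mm tall; origin at its foot
- brush_mug: bystander: white mug full of brushes, 76 mm wide, 210 mm tall; origin at its foot

How it is judged:
On the way, in this order (a step that is already met when the one before it is completed fails the run):
1. the board has dropped into the recess and lies flat (y of board in the frame of paintbox between 0.095 and 0.105 m and z of board in the frame of paintbox between 0.065 and 0.0705 m and angle between board's own z axis and vertical below 0.025 rad), for 0.2 s.
2. the turn button points in over the board (all of step 1 and value of joint turn above 1.25 rad), for 0.2 s.
At the end, for the whole second after the job is handed in: the board lies flat (within 1.4 degrees) in the recess, its centre within 5 mm of the recess's middle and under 70.5 mm above the desk, at rest, and the turn button is turned in over it (over 1.25 rad) (all of step 2 and velocity of joint turn below 0.1 rad/s); the robot touches nothing.
It fails at once if the board is lifted more than 14 mm off its rails or tipped up more than 11 degrees (z of board in the frame of paintbox above 0.088 m or angle between board's own z axis and vertical above 0.2 rad).
It fails at once if a bystander is shifted more than 30 mm or knocked over (distance of any of dropper_a, dropper_b, mixing_cup, sanding_block, dish, squeeze_bottle, brush_mug from where it was at the start of the episode above 0.03 m or angle between any of dropper_a, dropper_b, mixing_cup, sanding_block, dish, squeeze_bottle, brush_mug's own z axis and vertical above 0.5 rad).
It also fails if it takes over 51 s, if anything falls off the work surface, if the arm or the gripper's body presses on something with over 40 N, if the wrist force passes 120 N, or if a joint passes its speed limit or range.

### The arm

A 7-joint arm with a two-finger parallel gripper is mounted at the origin on the work surface. World frame = base frame: x ahead of the robot, y to its left, z up, the work surface at z = 0. Lengths are in m, angles in rad, forces in N, time in s.
With the tool pointing down it reaches from about 0.4 to 0.85 m from the base axis. Payload 4.5 kg.
Tool frame: the origin (TCP) lies midway between the tips of the shut fingers; the grasp point (between the pads) lies 19 mm behind it; z points along the fingers, y is the line along which they close (so a half turn about z gives the same grasp; the last joint's range is limited). The gripper opens to 88 mm and grips with 3 to 60 N. Pads are 18 mm wide; open, the fingers measure 123 mm over their backs; the gripper's body (75 mm by 187 mm) begins 45 mm behind the grasp point.
Start: joints at [1.223, 0.689, -0.195, 1.565, 0.157, 0.902, -0.215], TCP at [0.233, -0.58, 0.217] pointing down, gripper open.
Joint ranges: [-3.01, 3.01], [-0.46, 2.08], [-1.47, 1.51], [0.13, 2.56], [-1, 4.14], [0.04, 2.09], [-2.66, 2.66]. Speed limits (rad/s): [2.57, 2.57, 3.14, 3.14, 3.14, 3.14, 3.14].

### API

Orientations are given as a unit quaternion [x, y, z, w].
In Python, from plant import r gives the robot as it stands.
- The arm moves only by the tool carry_out, never from a script. Its argument "plan" is a list of rows, each an object with "rot": the turn, a rotation vector about the tool's x, y, z in rad, a list of three; "xyz": the shift along the tool's x, y, z in m, a list of three; "grip": the closure in counts, from 0 (fully open) to 255 (shut). In form: [{"rot": [wx, wy, wz], "xyz": [dx, dy, dz], "grip": grip}, ...]. A call has 1 to 8 rows; each row is the pose to reach, as a shift and turn from the pose commanded when the call began, along the tool's axes at that moment; what a row does not reach only later rows make up. A row lasts 1/12 s, in which the tool goes at most 41.7 mm and 7.16 degrees, less where a joint would pass 70% of its speed; a pose out of reach is approached as far as the arm can. A call with a gripper value outside its range is refused whole. The fingers move at their own pace and stop on an object; "squeeze" is the grip in N (left out, the last holds). Time passes only in rows, so rows that repeat a pose let the fingers close. It gives the time, the measured TCP pose, the force, the opening and the grip force at its end, in the units of the state.
- r.get_state(): the state, without advancing time (a new reading comes with each control period).
- r.snapshot(name): name is "scene" or "top"; returns the picture (384x512x3 uint8, red, green, blue); there is no depth.
- r.camera_params(name): a dict with "fx", "fy", "cx", "cy" (pixels), "position" and "attitude" of the camera in the world. Camera axes: x right, y down, z forward; pixel columns grow to the right and rows downward; lengths in m; the calibration is good to about 2 mm. A picture is of the moment at which its call begins. camera_params takes no time and is no camera call.
- r.finish_job(): hands the job in; it is judged then, once.
The state is a dict: "clock": time; "q": joint angles; "qd": joint speeds; "joint_torque": joint torques, N m; "tool_pos": TCP position; "eef_rot": TCP orientation; "contact_force": force on the tool from outside, world axes, zero at the start; "moment": the same for the moment, N m; "opening": opening from 0.0 (shut) to 1.0 (fully open); "finger_force": force on a finger pad.
Only numpy, scipy, OpenCV 4.12 (cv2) and the standard library are available. Lean on these libraries where they do the work, as an engineer would, in place of code of your own. Each camera call takes 0.05 s, during which the arm holds its last target. There are 200 camera calls.

## Working session

There is one attempt and no reset: what is moved stays moved. The work goes in short steps, Python scripts to look and compute and a tool call to move; the robot and the scene stay as the last step left them, time stands still between calls to the robot, and variables do not carry over. Pictures are saved under pics/ and viewed, at most 10 in all, crops included, and the job is handed in when it is done.

Besides the shell and the picture viewer there is one more tool, called after "Call:" as name(argument=value, ...), one argument or row to a line, values as JSON. carry_out: Moves the arm, as the interface text tells. Its arguments: {"type":"object","properties":{"plan":{"type":"array"},"squeeze":{"type":"number"}},"required":["plan"]}

```bash
ls; mkdir -p pics; python3 - <<'E'
from plant import r
import cv2
for n in("scene","top"):
    cv2.imwrite(f"pics/{n}0.png",r.snapshot(n)[:,:,::-1]); print(r.camera_params(n))
s=r.get_state();print({k:s[k] for k in("clock","tool_pos","eef_rot","opening","contact_force")})
E
```

```text
pics
{'fx': 347.63454402988145, 'fy': 347.63454402988145, 'cx': 254.1961523032885, 'cy': 196.4547971019426, 'position': array([1.29434082, 0.01215699, 0.82754047]), 'attitude': array([ 0.63706513,  0.67200236, -0.2725848 , -0.26126302])}
{'fx': 466.8287144247997, 'fy': 466.8287144247997, 'cx': 256.01851859395185, 'cy': 192.38318882308843, 'position': array([ 0.32851414, -0.0124879 ,  1.27689632]), 'attitude': array([ 0.70807175, -0.70073543,  0.05836997, -0.06478583])}
{'clock': 0.1, 'tool_pos': array([ 0.23257663, -0.5794547 ,  0.21621332]), 'eef_rot': array([ 9.81827965e-01,  1.89771347e-01, -2.23971357e-04, -7.95152407e-04]), 'opening': 1.0003707556180614, 'contact_force': array([-0.21969208, -0.04398806, -0.05268094])}
```

View pics/top0.png

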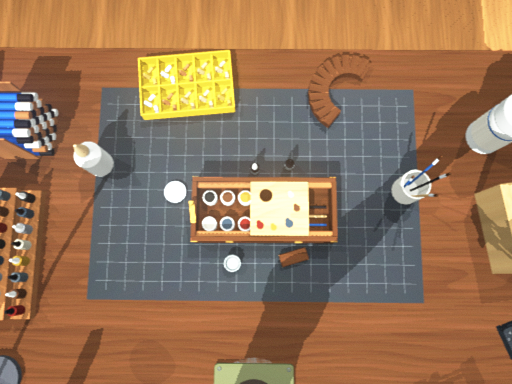

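View pics/scene0.png

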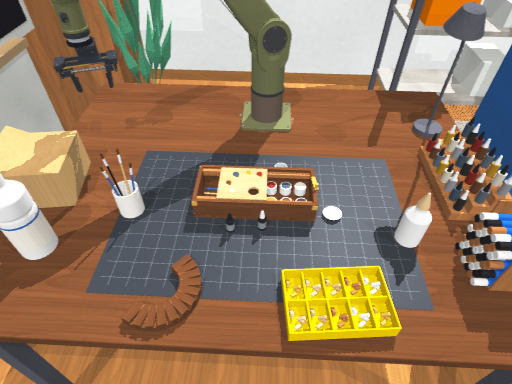

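The top picture shows the box at columns 190–338, rows 177–243. Its brass-button end is on the left (~193, 211), so the box's axes are close to the world's. The board is at columns 250–309. I'll zoom in for corners.

```bash
python3 - <<'E'
import cv2
im=cv2.imread("pics/top0.png")[165:275,160:350]
cv2.imwrite("pics/crop0.png",cv2.resize(im,None,fx=4.2,fy=4.2,interpolation=cv2.INTER_CUBIC))
E
```

```text
(no output)
```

View pics/crop0.png

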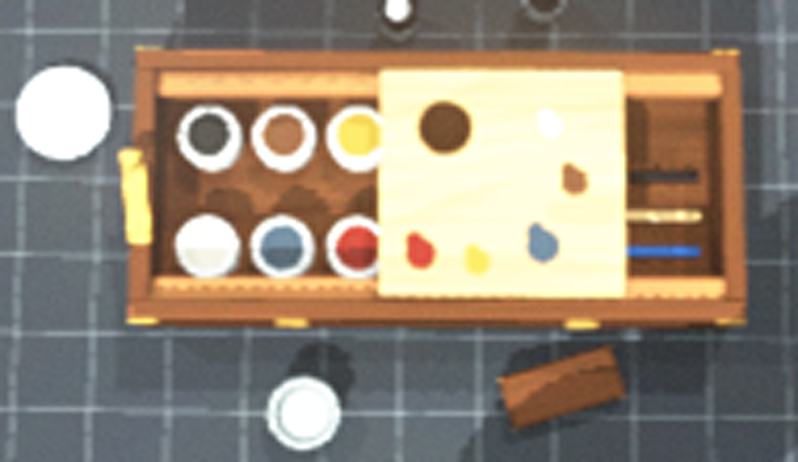

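Crop px (scale 4.2, offset 160,165): rim corners are TL (137,50) and TR (740,52). The board spans x 378–626, y 70–297. The blade runs from (138,240) to (128,152).

```bash
cat >h.py <<'E'
import numpy as np
from scipy.spatial.transform import Rotation as R
from plant import r
def ray(n,u,v,z):
    c=r.camera_params(n);d=R.from_quat(c['attitude']).apply([(u-c['cx'])/c['fx'],(v-c['cy'])/c['fy'],1])
    return c['position']+d*(z-c['position'][2])/d[2]
def proj(n,P):
    c=r.camera_params(n);p=R.from_quat(c['attitude']).inv().apply(np.asarray(P)-c['position'])
    return np.c_[c['fx']*p[:,0]/p[:,2]+c['cx'],c['fy']*p[:,1]/p[:,2]+c['cy']]
def box2w(P,b): 
    c,s=np.cos(b[2]),np.sin(b[2]);P=np.atleast_2d(P);return np.c_[P[:,0]*c-P[:,1]*s+b[0],P[:,0]*s+P[:,1]*c+b[1],P[:,2]]
E
python3 - <<'E'
from h import *
f=lambda x,y,z:ray("top",160+(x+.5)/4.2-.5,165+(y+.5)/4.2-.5,z)
for nm,x,y,z in [("TL",137,50,.075),("TR",740,52,.075),("BL",130,305,.075),("BR",745,305,.075),("bTL",378,70,.078),("bTR",626,70,.078),("bBR",626,297,.078),("bBL",378,297,.078),("piv",138,235,.078),("tip",128,152,.079),("dropA",545,5,.076),("dropB",398,8,.076),("cup",303,413,.03),("dish",64,112,.01),("sand",562,388,.022)]:
    print(nm,f(x,y,z).round(4))
E
```

```text
TL [0.581  0.1681 0.075 ]
TR [ 0.5833 -0.2094  0.075 ]
BL [0.4214 0.1668 0.075 ]
BR [ 0.4253 -0.2095  0.075 ]
bTL [0.569  0.0167 0.078 ]
bTR [ 0.5705 -0.1378  0.078 ]
bBR [ 0.4292 -0.1366  0.078 ]
bBL [0.4276 0.0148 0.078 ]
piv [0.4642 0.1629 0.078 ]
tip [0.5156 0.1708 0.079 ]
dropA [ 0.612  -0.0876  0.076 ]
dropB [0.6093 0.0047 0.076 ]
cup [0.3581 0.0621 0.03  ]
dish [0.5526 0.2244 0.01  ]
sand [ 0.3758 -0.1014  0.022 ]
```

Call:
carry_out(
  plan=[
    {"rot":[0,0,0.12],"xyz":[0.032,-0.023,0],"grip":255},
    {"rot":[0,0,0.24],"xyz":[0.064,-0.046,0],"grip":255},
    {"rot":[0,0,0.36],"xyz":[0.096,-0.068,0],"grip":255},
    {"rot":[0,0,0.38],"xyz":[0.128,-0.091,0],"grip":255},
    {"rot":[0,0,0.38],"xyz":[0.16,-0.114,0],"grip":255},
    {"rot":[0,0,0.38],"xyz":[0.192,-0.137,0],"grip":255},
    {"rot":[0,0,0.38],"xyz":[0.224,-0.16,0],"grip":255},
    {"rot":[0,0,0.38],"xyz":[0.24,-0.171,0],"grip":255},
  ],
)

```text
clock: 0.77
tool_pos: [0.3947, -0.3264, 0.2167]
eef_rot: [1.0, 0.004, 0.0, -0.002]
contact_force: [-0.1, 0.8, 0.3]
opening: 0.418
finger_force: 0.0
```

Call:
carry_out(
  plan=[
    {"rot":[0,0,0],"xyz":[0.02,-0.032,0.0],"grip":255},
    {"rot":[0,0,0],"xyz":[0.042,-0.064,0.01],"grip":255},
    {"rot":[0,0,0],"xyz":[0.063,-0.096,0.025],"grip":255},
    {"rot":[0,0,0],"xyz":[0.084,-0.128,0.045],"grip":255},
    {"rot":[0,0,0],"xyz":[0.105,-0.16,0.065],"grip":255},
    {"rot":[0,0,0],"xyz":[0.105,-0.16,0.085],"grip":255},
    {"rot":[0,0,0],"xyz":[0.105,-0.16,0.095],"grip":255},
    {"rot":[0,0,0],"xyz":[0.105,-0.16,0.095],"grip":255},
  ],
)

```text
clock: 1.43
tool_pos: [0.4945, -0.1715, 0.1198]
eef_rot: [1.0, 0.001, -0.003, -0.0]
contact_force: [-0.2, 0.0, -0.3]
opening: 0.006
finger_force: 0.0
```

```bash
python3 - <<'E'
from h import *
import cv2
im=r.snapshot("scene")[:,:,::-1][120:260,150:350]
cv2.imwrite("pics/s1.png",cv2.resize(im,None,fx=4,fy=4,interpolation=cv2.INTER_CUBIC))
b=[.4995,-.0209,.008]
# expected pixel of TCP and corners in scene crop
P=np.r_[box2w([[.084,.189,.075],[.084,-.189,.075],[-.084,-.189,.075],[-.084,.189,.075],[-.03,.183,.079]],b),[r.get_state()['tool_pos']]]
print(((proj("scene",P)-[150,120]+.5)*4-.5).round(0))
E
```

```text
[[675. 340.]
 [168. 322.]
 [202. 177.]
 [658. 191.]
 [656. 231.]
 [228. 198.]]
```

View pics/s1.png

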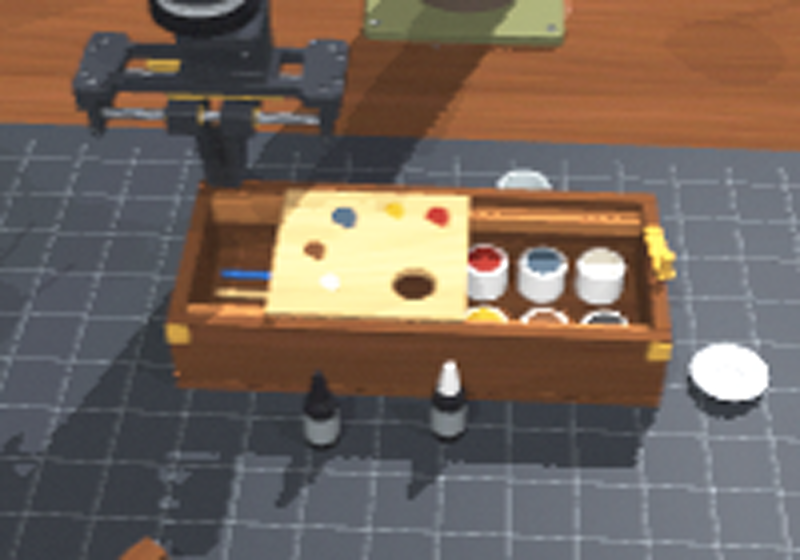

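The crop shows the closed fingers over the box near the trailing end. The board's trailing edge is at (270–285, 195–318) and the box corners match the prediction to within a raw pixel or so. Lowering behind the board.

Call:
carry_out(
  plan=[
    {"rot":[0,0,0],"xyz":[0.005,-0.003,0.01],"grip":255},
    {"rot":[0,0,0],"xyz":[0.005,-0.003,0.025],"grip":255},
    {"rot":[0,0,0],"xyz":[0.005,-0.003,0.038],"grip":255},
    {"rot":[0,0,0],"xyz":[0.005,-0.003,0.048],"grip":255},
    {"rot":[0,0,0],"xyz":[0.005,-0.003,0.054],"grip":255},
    {"rot":[0,0,0],"xyz":[0.005,-0.003,0.054],"grip":255},
  ],
)

```text
clock: 1.98
tool_pos: [0.501, -0.1693, 0.0672]
eef_rot: [1.0, 0.0, -0.001, 0.0]
contact_force: [-0.2, -0.9, 0.4]
opening: 0.007
finger_force: 0.0
```

Call:
carry_out(
  plan=[
    {"rot":[0,0,0],"xyz":[0,-0.006,0],"grip":255},
    {"rot":[0,0,0],"xyz":[0,-0.012,0],"grip":255},
    {"rot":[0,0,0],"xyz":[0,-0.018,0],"grip":255},
    {"rot":[0,0,0],"xyz":[0,-0.026,0.001],"grip":255},
    {"rot":[0,0,0],"xyz":[0,-0.034,0.001],"grip":255},
    {"rot":[0,0,0],"xyz":[0,-0.042,0.001],"grip":255},
    {"rot":[0,0,0],"xyz":[0,-0.05,0.001],"grip":255},
    {"rot":[0,0,0],"xyz":[0,-0.058,0.001],"grip":255},
  ],
)

```text
clock: 2.65
tool_pos: [0.5015, -0.1096, 0.067]
eef_rot: [1.0, 0.001, 0.0, -0.0]
contact_force: [0.3, 0.0, -0.7]
opening: 0.005
finger_force: 0.0
```

Call:
carry_out(
  plan=[
    {"rot":[0,0,0],"xyz":[0,-0.008,0],"grip":255},
    {"rot":[0,0,0],"xyz":[0,-0.016,0],"grip":255},
    {"rot":[0,0,0],"xyz":[0,-0.024,0],"grip":255},
    {"rot":[0,0,0],"xyz":[0,-0.032,0],"grip":255},
    {"rot":[0,0,0],"xyz":[0,-0.04,0],"grip":255},
    {"rot":[0,0,0],"xyz":[0,-0.048,0],"grip":255},
    {"rot":[0,0,0],"xyz":[0,-0.054,0],"grip":255},
    {"rot":[0,0,0],"xyz":[0,-0.06,0],"grip":255},
  ],
)

```text
clock: 3.32
tool_pos: [0.5014, -0.05, 0.0669]
eef_rot: [1.0, 0.001, 0.0, 0.0]
contact_force: [0.3, 0.3, 0.3]
opening: 0.008
finger_force: 0.0
```

```bash
python3 - <<'E'
from h import *
import cv2
a=r.snapshot("scene")[:,:,::-1][150:230,180:330]
b=r.snapshot("top")[:,:,::-1][165:255,180:350]
cv2.imwrite("pics/s2.png",np.vstack([cv2.resize(a,(560,299),interpolation=2),cv2.resize(b,(560,296),interpolation=2)]))
E
```

```text
(no output)
```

View pics/s2.png

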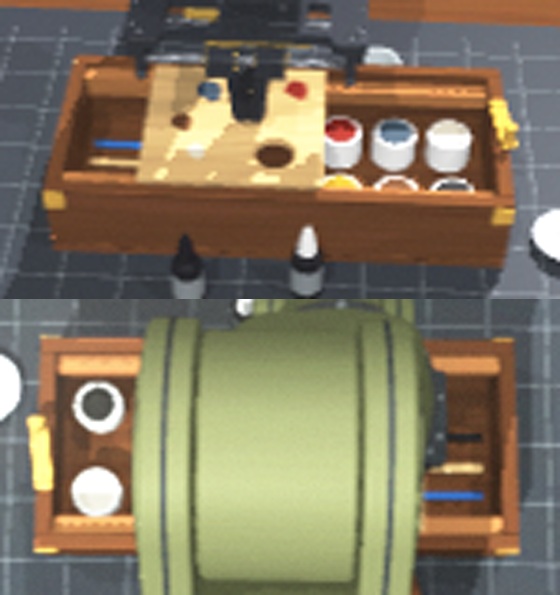

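The picture shows the board hasn't moved: its corner is still at raw (217,199). The finger is above it at crop (250,118), although the pose says z = 0.067. I need the tip's true height.

```bash
python3 - <<'E'
from h import *
t=r.get_state();print(t['tool_pos'],t['eef_rot'],t['contact_force'],t['q'])
for z in(.06,.07,.08,.09,.1): print(z,proj("scene",[[t['tool_pos'][0],t['tool_pos'][1],z]]).round(1), "at seen tip:",ray("scene",247,181.6,z).round(4))
print("board trailing corners:",ray("scene",216.9,199.2,.078).round(4), ray("scene",220.5,167.5,.078).round(4))
print("rim",[ray("scene",u,v,.075).round(4) for u,v in((318.2,205),(192.5,201.2),(200.7,165.7),(314.2,168.7))])
E
```

```text
[ 0.50151462 -0.04932095  0.06691408] [ 9.99998276e-01  1.83393101e-03  6.93211914e-05 -2.81067926e-04] [ 0.41032694  0.37380096 -0.14022039] [-2.03976166e-03  7.88938041e-01  1.47043911e-02  2.05268408e+00
 -3.72118777e-02  3.00087162e-01 -1.52325823e+00]
0.06 [[246.9 186.5]] at seen tip: [ 0.4789 -0.0504  0.06  ]
0.07 [[246.8 184.2]] at seen tip: [ 0.4895 -0.0496  0.07  ]
0.08 [[246.8 181.9]] at seen tip: [ 0.5001 -0.0488  0.08  ]
0.09 [[246.8 179.6]] at seen tip: [ 0.5107 -0.048   0.09  ]
0.1 [[246.7 177.2]] at seen tip: [ 0.5213 -0.0471  0.1   ]
board trailing corners: [ 0.5797 -0.1337  0.078 ] [ 0.4354 -0.1402  0.078 ]
rim [array([0.5839, 0.1679, 0.075 ]), array([ 0.5891, -0.206 ,  0.075 ]), array([ 0.4266, -0.2074,  0.075 ]), array([0.4207, 0.1673, 0.075 ])]
```

The tip matches z ≈ 0.080, so the reported z is about 13 mm too low, as it was in the previous picture. Going back, then lower. The divider at 40 mm leaves margin.

Call:
carry_out(
  plan=[
    {"rot":[0,0,0],"xyz":[0,0,-0.02],"grip":255},
    {"rot":[0,0,0],"xyz":[0,0.03,-0.02],"grip":255},
    {"rot":[0,0,0],"xyz":[0,0.06,-0.02],"grip":255},
    {"rot":[0,0,0],"xyz":[0,0.09,-0.02],"grip":255},
    {"rot":[0,0,0],"xyz":[0,0.119,-0.02],"grip":255},
    {"rot":[0,0,0],"xyz":[0,0.119,-0.02],"grip":255},
    {"rot":[0,0,0],"xyz":[0,0.119,0.0],"grip":255},
    {"rot":[0,0,0],"xyz":[0,0.119,0.01],"grip":255},
  ],
)

```text
clock: 4.08
tool_pos: [0.5012, -0.1706, 0.0561]
eef_rot: [1.0, -0.0, -0.0, 0.0]
contact_force: [-0.3, 0.6, -0.0]
opening: 0.007
finger_force: 0.0
```

Call:
carry_out(
  plan=[
    {"rot":[0,0,0],"xyz":[0,0,0.004],"grip":255},
    {"rot":[0,0,0],"xyz":[0,0,0.007],"grip":255},
    {"rot":[0,0,0],"xyz":[0,0,0.007],"grip":255},
    {"rot":[0,0,0],"xyz":[0,-0.006,0.007],"grip":255},
    {"rot":[0,0,0],"xyz":[0,-0.012,0.007],"grip":255},
    {"rot":[0,0,0],"xyz":[0,-0.018,0.007],"grip":255},
    {"rot":[0,0,0],"xyz":[0,-0.026,0.007],"grip":255},
    {"rot":[0,0,0],"xyz":[0,-0.034,0.007],"grip":255},
  ],
)

```text
clock: 4.75
tool_pos: [0.5018, -0.1349, 0.0503]
eef_rot: [1.0, 0.001, 0.0, 0.0]
contact_force: [-0.2, -1.6, 1.1]
opening: 0.003
finger_force: 0.5
```

Call:
carry_out(
  plan=[
    {"rot":[0,0,0],"xyz":[0,-0.006,0],"grip":255},
    {"rot":[0,0,0],"xyz":[0,-0.012,0],"grip":255},
    {"rot":[0,0,0],"xyz":[0,-0.018,0],"grip":255},
    {"rot":[0,0,0],"xyz":[0,-0.026,0],"grip":255},
    {"rot":[0,0,0],"xyz":[0,-0.034,0],"grip":255},
    {"rot":[0,0,0],"xyz":[0,-0.042,0],"grip":255},
    {"rot":[0,0,0],"xyz":[0,-0.05,0],"grip":255},
    {"rot":[0,0,0],"xyz":[0,-0.055,0],"grip":255},
  ],
)

```text
clock: 5.42
tool_pos: [0.5014, -0.0791, 0.0499]
eef_rot: [1.0, 0.002, -0.0, -0.0]
contact_force: [-0.2, -0.3, 0.6]
opening: 0.003
finger_force: 0.4
```

```bash
python3 - <<'E'
from h import *
import cv2
a=r.snapshot("scene")[:,:,::-1][150:230,180:330]
cv2.imwrite("pics/s3.png",cv2.resize(a,(750,400),interpolation=2))
E
```

```text
(no output)
```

View pics/s3.png

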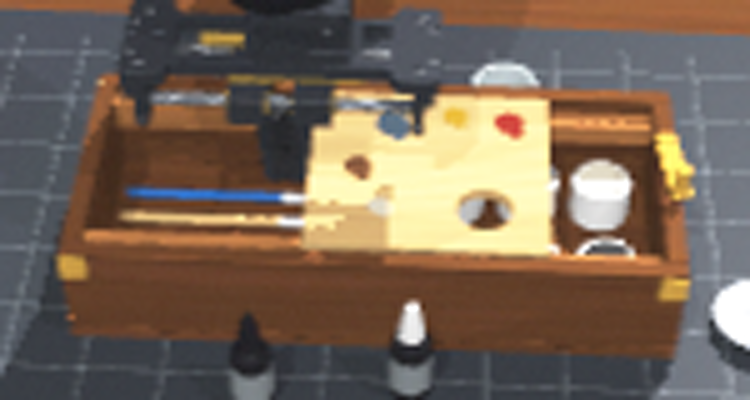

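The board now moves: its trailing edge is at crop x≈303 with the finger against it. About 67 mm to go.

Call:
carry_out(
  plan=[
    {"rot":[0,0,0],"xyz":[0,-0.006,0],"grip":255},
    {"rot":[0,0,0],"xyz":[0,-0.013,0],"grip":255},
    {"rot":[0,0,0],"xyz":[0,-0.02,0],"grip":255},
    {"rot":[0,0,0],"xyz":[0,-0.028,0],"grip":255},
    {"rot":[0,0,0],"xyz":[0,-0.036,0],"grip":255},
    {"rot":[0,0,0],"xyz":[0,-0.044,0],"grip":255},
    {"rot":[0,0,0],"xyz":[0,-0.051,0],"grip":255},
    {"rot":[0,0,0],"xyz":[0,-0.056,0],"grip":255},
  ],
)

```text
clock: 6.13
tool_pos: [0.5013, -0.0233, 0.0499]
eef_rot: [1.0, 0.001, -0.0, -0.0]
contact_force: [0.4, -0.3, 0.1]
opening: 0.007
finger_force: 0.1
```

Call:
carry_out(
  plan=[
    {"rot":[0,0,0],"xyz":[0,-0.003,0],"grip":255},
    {"rot":[0,0,0],"xyz":[0,-0.006,0],"grip":255},
    {"rot":[0,0,0],"xyz":[0,-0.008,0],"grip":255},
    {"rot":[0,0,0],"xyz":[0,-0.01,0],"grip":255},
    {"rot":[0,0,0],"xyz":[0,-0.01,0],"grip":255},
  ],
)

```text
clock: 6.55
tool_pos: [0.5013, -0.0145, 0.0499]
eef_rot: [1.0, 0.001, 0.0, -0.0]
contact_force: [0.2, 0.3, -0.4]
opening: 0.005
finger_force: 0.0
```

Call:
carry_out(
  plan=[
    {"rot":[0,0,0],"xyz":[0,-0.002,0],"grip":255},
    {"rot":[0,0,0],"xyz":[0,-0.004,0],"grip":255},
    {"rot":[0,0,0],"xyz":[0,-0.004,0],"grip":255},
    {"rot":[0,0,0],"xyz":[0,-0.004,0],"grip":255},
  ],
)

```text
clock: 6.88
tool_pos: [0.5014, -0.0105, 0.0499]
eef_rot: [1.0, 0.001, 0.0, -0.0]
contact_force: [0.4, 0.5, -0.2]
opening: 0.005
finger_force: 0.0
```

```bash
python3 - <<'E'
from h import *
import cv2
print(r.get_state()['contact_force'])
a=r.snapshot("scene")[:,:,::-1][150:230,180:330]
cv2.imwrite("pics/s4.png",cv2.resize(a,(750,400),interpolation=2))
E
```

```text
[ 0.38832866  0.48032396 -0.19380756]
```

View pics/s4.png

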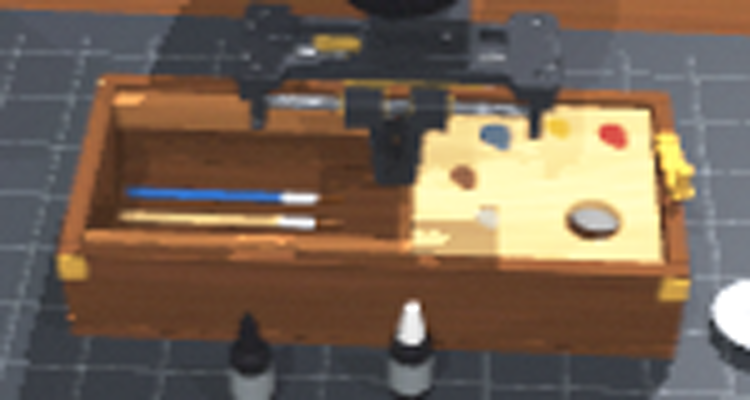

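The board seems to lie in the recess: corners at crop (413,247), (660,263), (660,108) and (420,102). Checking that against the model.

```bash
python3 - <<'E'
from h import *
b=[.5005,-.0200,.008]
for z in(.072,.078): print(z,((proj("scene",box2w([[.07,.025,z],[.07,.175,z],[-.07,.175,z],[-.07,.025,z]],b))-[180,150]+.5)*5-.5).round(0).tolist())
print("stud ang -.15 base/top",((proj("scene",box2w([[-.03+.042*np.cos(.15),.183+.042*np.sin(.15),z] for z in(.0795,.0955)]+[[-.03,.183,.079]],b))-[180,150]+.5)*5-.5).round(0).tolist())
print(box2w([[-.03,.183,.079],[-.03+.042*np.cos(.15),.183+.042*np.sin(.15),.09],[-.03,.141,.09]],b))
E
```

```text
0.072 [[420.0, 253.0], [670.0, 262.0], [654.0, 107.0], [425.0, 99.0]]
0.078 [[420.0, 246.0], [671.0, 255.0], [655.0, 100.0], [425.0, 93.0]]
stud ang -.15 base/top [[687.0, 186.0], [691.0, 167.0], [672.0, 140.0]]
[[0.46903698 0.16275415 0.079     ]
 [0.51051382 0.16936257 0.09      ]
 [0.46937297 0.12075549 0.09      ]]
```

Call:
carry_out(
  plan=[
    {"rot":[0,0,0],"xyz":[0,-0.001,0],"grip":255},
    {"rot":[0,0,0],"xyz":[0,-0.002,0],"grip":255},
    {"rot":[0,0,0],"xyz":[0,-0.002,0],"grip":255},
  ],
)

```text
clock: 7.18
tool_pos: [0.5014, -0.0085, 0.0499]
eef_rot: [1.0, 0.001, 0.0, -0.0]
contact_force: [0.0, 0.4, -0.2]
opening: 0.005
finger_force: 0.0
```

Call:
carry_out(
  plan=[
    {"rot":[0,0,0],"xyz":[0,-0.001,0],"grip":255},
    {"rot":[0,0,0],"xyz":[0,-0.002,0],"grip":255},
    {"rot":[0,0,0],"xyz":[0,-0.002,0],"grip":255},
  ],
)

```text
clock: 7.43
tool_pos: [0.5013, -0.0066, 0.0499]
eef_rot: [1.0, 0.001, 0.0, 0.0]
contact_force: [-0.5, 0.1, 0.3]
opening: 0.005
finger_force: 0.2
```

Call:
carry_out(
  plan=[
    {"rot":[0,0,0],"xyz":[0,-0.001,0],"grip":255},
    {"rot":[0,0,0],"xyz":[0,-0.002,0],"grip":255},
    {"rot":[0,0,0],"xyz":[0,-0.002,0],"grip":255},
  ],
)

```text
clock: 7.68
tool_pos: [0.5015, -0.005, 0.05]
eef_rot: [1.0, 0.001, 0.0, 0.0]
contact_force: [0.1, -0.7, 0.8]
opening: 0.008
finger_force: 0.5
```

Call:
carry_out(
  plan=[
    {"rot":[0,0,0],"xyz":[0,-0.001,0],"grip":255},
    {"rot":[0,0,0],"xyz":[0,-0.002,0],"grip":255},
    {"rot":[0,0,0],"xyz":[0,-0.002,0],"grip":255},
  ],
)

```text
clock: 7.93
tool_pos: [0.5019, -0.0044, 0.0501]
eef_rot: [1.0, 0.0, 0.001, 0.001]
contact_force: [0.9, -4.5, 1.2]
opening: 0.007
finger_force: 2.1
```

Firm contact (4.5 N): the board is against the end wall. Backing off, lifting and moving beyond the stud.

Call:
carry_out(
  plan=[
    {"rot":[0,0,0],"xyz":[0,0.006,0],"grip":255},
    {"rot":[0,0,0],"xyz":[0,0.012,0],"grip":255},
    {"rot":[0,0,0],"xyz":[0,0.012,-0.025],"grip":255},
    {"rot":[0,0,0],"xyz":[0,0.012,-0.06],"grip":255},
    {"rot":[0,0,0],"xyz":[0,0.0,-0.085],"grip":255},
    {"rot":[0,0,0],"xyz":[0.002,-0.035,-0.09],"grip":255},
    {"rot":[0,0,0],"xyz":[0.004,-0.07,-0.09],"grip":255},
    {"rot":[0,0,0],"xyz":[0.006,-0.105,-0.09],"grip":255},
  ],
)

```text
clock: 8.6
tool_pos: [0.5073, 0.1035, 0.1408]
eef_rot: [1.0, 0.0, 0.001, -0.0]
contact_force: [0.4, -0.1, 1.1]
opening: 0.008
finger_force: 0.0
```

Call:
carry_out(
  plan=[
    {"rot":[0,0,0],"xyz":[0,-0.035,0],"grip":255},
    {"rot":[0,0,0],"xyz":[0,-0.07,0],"grip":255},
    {"rot":[0,0,0],"xyz":[0,-0.1,0],"grip":255},
    {"rot":[0,0,0],"xyz":[0,-0.108,0],"grip":255},
    {"rot":[0,0,0],"xyz":[0,-0.108,0],"grip":255},
    {"rot":[0,0,0],"xyz":[0,-0.108,0.02],"grip":255},
    {"rot":[0,0,0],"xyz":[0,-0.108,0.035],"grip":255},
    {"rot":[0,0,0],"xyz":[0,-0.108,0.035],"grip":255},
  ],
)

```text
clock: 9.27
tool_pos: [0.5051, 0.207, 0.1027]
eef_rot: [1.0, -0.0, -0.003, 0.002]
contact_force: [-0.6, 0.3, -0.2]
opening: 0.004
finger_force: 0.0
```

```bash
python3 - <<'E'
from h import *
import cv2
a=r.snapshot("scene")[:,:,::-1][130:230,230:350]
b=r.snapshot("top")[:,:,::-1][165:255,170:290]
cv2.imwrite("pics/s5.png",np.hstack([cv2.resize(a,(396,330),interpolation=2),cv2.resize(b,(396,330),interpolation=2)]))
print(r.get_state()['tool_pos'],proj("scene",[r.get_state()['tool_pos']]))
E
```

```text
[0.50674848 0.20806618 0.10477922] [[330.80988917 180.38363648]]
```

View pics/s5.png

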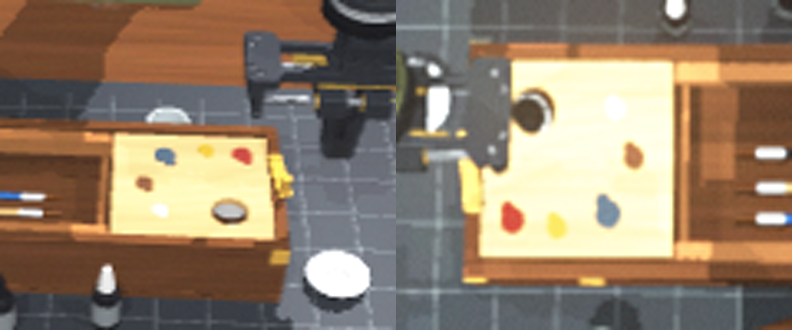

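The board lies flat in the recess with the step visible behind it. The finger is outside the end wall, with the stud near raw (317,184) as predicted, and the tip again sits ~12 mm above the reported z. Lowering, then pushing.

Call:
carry_out(
  plan=[
    {"rot":[0,0,0],"xyz":[0.002,0,0.012],"grip":255},
    {"rot":[0,0,0],"xyz":[0.002,0,0.024],"grip":255},
    {"rot":[0,0,0],"xyz":[0.002,0,0.031],"grip":255},
    {"rot":[0,0,0],"xyz":[0.002,0,0.031],"grip":255},
    {"rot":[0,0,0],"xyz":[0.002,0.006,0.031],"grip":255},
    {"rot":[0,0,0],"xyz":[0.002,0.012,0.031],"grip":255},
    {"rot":[0,0,0],"xyz":[0.002,0.018,0.031],"grip":255},
    {"rot":[0,0,0],"xyz":[0.002,0.022,0.031],"grip":255},
  ],
)

```text
clock: 10.03
tool_pos: [0.5093, 0.1868, 0.0744]
eef_rot: [1.0, 0.0, 0.0, 0.0]
contact_force: [0.6, 0.2, 0.1]
opening: 0.007
finger_force: 0.0
```

Call:
carry_out(
  plan=[
    {"rot":[0,0,0],"xyz":[0,0.004,0],"grip":255},
    {"rot":[0,0,0],"xyz":[-0.001,0.008,0],"grip":255},
    {"rot":[0,0,0],"xyz":[-0.002,0.012,0],"grip":255},
    {"rot":[0,0,0],"xyz":[-0.003,0.016,0],"grip":255},
    {"rot":[0,0,0],"xyz":[-0.005,0.02,0],"grip":255},
    {"rot":[0,0,0],"xyz":[-0.007,0.024,0],"grip":255},
    {"rot":[0,0,0],"xyz":[-0.01,0.028,0],"grip":255},
    {"rot":[0,0,0],"xyz":[-0.013,0.032,0],"grip":255},
  ],
)

```text
clock: 10.7
tool_pos: [0.4959, 0.156, 0.074]
eef_rot: [1.0, 0.001, 0.0, -0.0]
contact_force: [-0.7, 0.2, 0.3]
opening: 0.005
finger_force: 0.2
```

Call:
carry_out(
  plan=[
    {"rot":[0,0,0],"xyz":[-0.002,0.003,0],"grip":255},
    {"rot":[0,0,0],"xyz":[-0.005,0.006,0],"grip":255},
    {"rot":[0,0,0],"xyz":[-0.008,0.008,0],"grip":255},
    {"rot":[0,0,0],"xyz":[-0.008,0.008,0],"grip":255},
  ],
)

```text
clock: 11.03
tool_pos: [0.4867, 0.1474, 0.0737]
eef_rot: [1.0, 0.001, -0.001, 0.0]
contact_force: [0.3, 0.9, -0.0]
opening: 0.004
finger_force: 0.0
```

```bash
python3 - <<'E'
from h import *
import cv2
a=r.snapshot("scene")[:,:,::-1][140:220,250:350]
b=r.snapshot("top")[:,:,::-1][170:250,170:270]
cv2.imwrite("pics/s6.png",np.hstack([cv2.resize(a,(400,320),interpolation=2),cv2.resize(b,(400,320),interpolation=2)]))
E
```

```text
(no output)
```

View pics/s6.png

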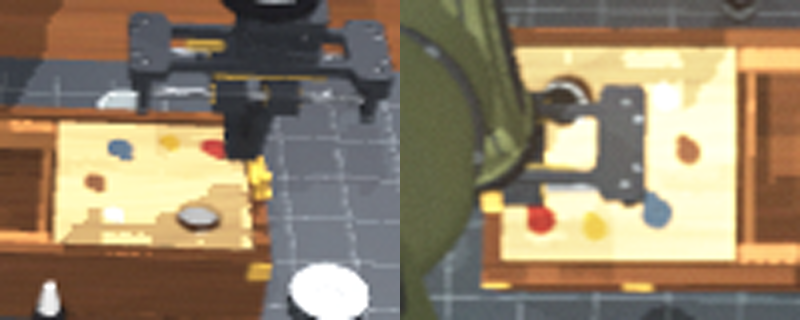

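The finger has passed over the stud: the button is still at left crop (262,178), so the height offset is larger than 13 mm. I'll calibrate it by touching the board's flat top, known to be at 72 mm.

Call:
carry_out(
  plan=[
    {"rot":[0,0,0],"xyz":[-0.005,0.015,0],"grip":255},
    {"rot":[0,0,0],"xyz":[-0.005,0.032,0],"grip":255},
    {"rot":[0,0,0],"xyz":[-0.005,0.032,0.003],"grip":255},
    {"rot":[0,0,0],"xyz":[-0.005,0.032,0.006],"grip":255},
    {"rot":[0,0,0],"xyz":[-0.005,0.032,0.008],"grip":255},
    {"rot":[0,0,0],"xyz":[-0.005,0.032,0.01],"grip":255},
    {"rot":[0,0,0],"xyz":[-0.005,0.032,0.01],"grip":255},
  ],
)

```text
clock: 11.72
tool_pos: [0.483, 0.1174, 0.0634]
eef_rot: [1.0, 0.002, -0.0, -0.0]
contact_force: [-0.1, -0.2, -0.1]
opening: 0.005
finger_force: 0.0
```

Call:
carry_out(
  plan=[
    {"rot":[0,0,0],"xyz":[0,0,0.001],"grip":255},
    {"rot":[0,0,0],"xyz":[0,0,0.002],"grip":255},
    {"rot":[0,0,0],"xyz":[0,0,0.003],"grip":255},
    {"rot":[0,0,0],"xyz":[0,0,0.003],"grip":255},
  ],
)

```text
clock: 12.05
tool_pos: [0.483, 0.1164, 0.0608]
eef_rot: [1.0, 0.001, -0.0, 0.0]
contact_force: [0.1, 0.5, -1.0]
opening: 0.006
finger_force: 0.0
```

Call:
carry_out(
  plan=[
    {"rot":[0,0,0],"xyz":[0,0,0.001],"grip":255},
    {"rot":[0,0,0],"xyz":[0,0,0.002],"grip":255},
    {"rot":[0,0,0],"xyz":[0,0,0.002],"grip":255},
    {"rot":[0,0,0],"xyz":[0,0,0.002],"grip":255},
  ],
)

```text
clock: 12.38
tool_pos: [0.4831, 0.1162, 0.0589]
eef_rot: [1.0, 0.001, -0.0, 0.0]
contact_force: [-0.1, -0.3, 0.1]
opening: 0.005
finger_force: 0.0
```

Call:
carry_out(
  plan=[
    {"rot":[0,0,0],"xyz":[0,0,0.001],"grip":255},
    {"rot":[0,0,0],"xyz":[0,0,0.002],"grip":255},
    {"rot":[0,0,0],"xyz":[0,0,0.002],"grip":255},
    {"rot":[0,0,0],"xyz":[0,0,0.002],"grip":255},
  ],
)

```text
clock: 12.72
tool_pos: [0.483, 0.1162, 0.0568]
eef_rot: [1.0, 0.001, -0.0, 0.0]
contact_force: [0.5, 0.1, -0.6]
opening: 0.003
finger_force: 0.0
```

Call:
carry_out(
  plan=[
    {"rot":[0,0,0],"xyz":[0,0,0.001],"grip":255},
    {"rot":[0,0,0],"xyz":[0,0,0.002],"grip":255},
    {"rot":[0,0,0],"xyz":[0,0,0.002],"grip":255},
    {"rot":[0,0,0],"xyz":[0,0,0.002],"grip":255},
  ],
)

```text
clock: 13.05
tool_pos: [0.483, 0.1162, 0.0548]
eef_rot: [1.0, 0.001, -0.0, 0.0]
contact_force: [0.6, 0.6, -0.1]
opening: 0.001
finger_force: 0.0
```

Call:
carry_out(
  plan=[
    {"rot":[0,0,0],"xyz":[0,0,0.001],"grip":255},
    {"rot":[0,0,0],"xyz":[0,0,0.002],"grip":255},
    {"rot":[0,0,0],"xyz":[0,0,0.002],"grip":255},
    {"rot":[0,0,0],"xyz":[0,0,0.002],"grip":255},
  ],
)

```text
clock: 13.38
tool_pos: [0.483, 0.1162, 0.0528]
eef_rot: [1.0, 0.001, -0.0, 0.0]
contact_force: [0.5, -0.1, 0.1]
opening: -0.003
finger_force: 0.0
```

Call:
carry_out(
  plan=[
    {"rot":[0,0,0],"xyz":[0,0,0.001],"grip":255},
    {"rot":[0,0,0],"xyz":[0,0,0.002],"grip":255},
    {"rot":[0,0,0],"xyz":[0,0,0.002],"grip":255},
    {"rot":[0,0,0],"xyz":[0,0,0.002],"grip":255},
  ],
)

```text
clock: 13.72
tool_pos: [0.483, 0.1162, 0.0508]
eef_rot: [1.0, 0.001, -0.0, 0.0]
contact_force: [0.3, -0.4, -0.4]
opening: 0.008
finger_force: 0.0
```

Call:
carry_out(
  plan=[
    {"rot":[0,0,0],"xyz":[0,0,0.001],"grip":255},
    {"rot":[0,0,0],"xyz":[0,0,0.002],"grip":255},
    {"rot":[0,0,0],"xyz":[0,0,0.002],"grip":255},
    {"rot":[0,0,0],"xyz":[0,0,0.002],"grip":255},
  ],
)

```text
clock: 14.05
tool_pos: [0.4832, 0.1163, 0.0506]
eef_rot: [1.0, 0.001, 0.001, -0.0]
contact_force: [-1.8, -0.9, 19.5]
opening: 0.001
finger_force: 9.6
```

Contact at reported 0.0507 means the true tip is 21 mm above the reported z. Redoing the stud push at reported 0.066, which puts the tip at 87 mm.

Call:
carry_out(
  plan=[
    {"rot":[0,0,0],"xyz":[0,0,-0.02],"grip":255},
    {"rot":[0,0,0],"xyz":[0,0,-0.048],"grip":255},
    {"rot":[0,0,0],"xyz":[0.01,-0.03,-0.048],"grip":255},
    {"rot":[0,0,0],"xyz":[0.025,-0.06,-0.048],"grip":255},
    {"rot":[0,0,0],"xyz":[0.025,-0.091,-0.048],"grip":255},
    {"rot":[0,0,0],"xyz":[0.025,-0.091,-0.048],"grip":255},
    {"rot":[0,0,0],"xyz":[0.025,-0.091,-0.03],"grip":255},
    {"rot":[0,0,0],"xyz":[0.025,-0.091,-0.017],"grip":255},
  ],
)

```text
clock: 14.72
tool_pos: [0.5078, 0.2083, 0.0656]
eef_rot: [1.0, 0.002, 0.0, -0.0]
contact_force: [-0.4, -0.9, -0.1]
opening: 0.004
finger_force: 0.0
```

Call:
carry_out(
  plan=[
    {"rot":[0,0,0],"xyz":[0,0,0],"grip":255},
    {"rot":[0,0,0],"xyz":[0,0.005,0],"grip":255},
    {"rot":[0,0,0],"xyz":[0,0.01,0],"grip":255},
    {"rot":[0,0,0],"xyz":[0,0.015,0],"grip":255},
    {"rot":[0,0,0],"xyz":[0,0.019,0],"grip":255},
    {"rot":[0,0,0],"xyz":[0,0.023,0],"grip":255},
    {"rot":[0,0,0],"xyz":[0,0.027,0],"grip":255},
  ],
)

```text
clock: 15.3
tool_pos: [0.5087, 0.18, 0.0664]
eef_rot: [1.0, 0.001, 0.001, -0.0]
contact_force: [1.1, 1.0, 0.3]
opening: 0.005
finger_force: 0.5
```

The finger feels the stud (~1 N). Continuing along the arc.

Call:
carry_out(
  plan=[
    {"rot":[0,0,0],"xyz":[0,0.004,0],"grip":255},
    {"rot":[0,0,0],"xyz":[-0.001,0.008,0],"grip":255},
    {"rot":[0,0,0],"xyz":[-0.002,0.012,0],"grip":255},
    {"rot":[0,0,0],"xyz":[-0.004,0.016,0],"grip":255},
    {"rot":[0,0,0],"xyz":[-0.006,0.02,0],"grip":255},
    {"rot":[0,0,0],"xyz":[-0.009,0.024,0],"grip":255},
    {"rot":[0,0,0],"xyz":[-0.012,0.028,0],"grip":255},
    {"rot":[0,0,0],"xyz":[-0.015,0.031,0],"grip":255},
  ],
)

```text
clock: 15.97
tool_pos: [0.4925, 0.1487, 0.0659]
eef_rot: [1.0, 0.001, -0.0, 0.0]
contact_force: [0.9, 0.5, 0.7]
opening: 0.003
finger_force: 0.5
```

Call:
carry_out(
  plan=[
    {"rot":[0,0,0],"xyz":[0.0,-0.008,0],"grip":255},
    {"rot":[0,0,0],"xyz":[0.015,-0.01,0],"grip":255},
    {"rot":[0,0,0],"xyz":[0.035,-0.01,0],"grip":255},
    {"rot":[0,0,0],"xyz":[0.035,-0.01,0],"grip":255},
    {"rot":[0,0,0],"xyz":[0.035,0.008,0],"grip":255},
    {"rot":[0,0,0],"xyz":[0.035,0.023,0],"grip":255},
    {"rot":[0,0,0],"xyz":[0.035,0.023,0],"grip":255},
  ],
)

```text
clock: 16.55
tool_pos: [0.5269, 0.1226, 0.0657]
eef_rot: [1.0, -0.001, -0.001, 0.002]
contact_force: [-0.2, -0.3, 1.0]
opening: 0.003
finger_force: 0.0
```

Call:
carry_out(
  plan=[
    {"rot":[0,0,0],"xyz":[-0.005,0,0],"grip":255},
    {"rot":[0,0,0],"xyz":[-0.01,0,0],"grip":255},
    {"rot":[0,0,0],"xyz":[-0.015,0,0],"grip":255},
    {"rot":[0,0,0],"xyz":[-0.02,0.0,0],"grip":255},
    {"rot":[0,0,0],"xyz":[-0.025,0.0,0],"grip":255},
    {"rot":[0,0,0],"xyz":[-0.03,0.0,0],"grip":255},
    {"rot":[0,0,0],"xyz":[-0.035,0.0,0],"grip":255},
  ],
)

```text
clock: 17.13
tool_pos: [0.4932, 0.1253, 0.0661]
eef_rot: [1.0, 0.001, 0.001, 0.001]
contact_force: [4.0, -5.9, 0.6]
opening: 0.003
finger_force: 2.9
```

An unexpected sideways force: the finger is probably on the stud's wrong side. Backing off to look.

Call:
carry_out(
  plan=[
    {"rot":[0,0,0],"xyz":[0.01,0,0],"grip":255},
    {"rot":[0,0,0],"xyz":[0.03,0,0],"grip":255},
    {"rot":[0,0,0],"xyz":[0.03,0,-0.03],"grip":255},
    {"rot":[0,0,0],"xyz":[0.03,-0.03,-0.045],"grip":255},
    {"rot":[0,0,0],"xyz":[0.025,-0.06,-0.045],"grip":255},
    {"rot":[0,0,0],"xyz":[0.02,-0.09,-0.045],"grip":255},
    {"rot":[0,0,0],"xyz":[0.015,-0.1,-0.045],"grip":255},
    {"rot":[0,0,0],"xyz":[0.015,-0.1,-0.045],"grip":255},
  ],
)

```text
clock: 17.8
tool_pos: [0.5044, 0.2309, 0.1104]
eef_rot: [1.0, 0.005, -0.002, -0.001]
contact_force: [0.1, -0.0, -0.1]
opening: 0.005
finger_force: 0.0
```

```bash
python3 - <<'E'
from h import *
import cv2
a=r.snapshot("scene")[:,:,::-1][150:220,255:345]
b=r.snapshot("top")[:,:,::-1][175:245,180:270]
cv2.imwrite("pics/s7.png",np.vstack([np.hstack([cv2.resize(a,(400,311),interpolation=2),cv2.resize(b,(400,311),interpolation=2)])]))
B=[.5005,-.02,.008]
for th in(0.3,.6,.9,1.2,1.5):
    P=box2w([[-.03+l*np.cos(th),.183-l*np.sin(th),z] for l,z in((0,.079),(.042,.0955),(.05,.079))],B)
    print(th,((proj("scene",P)-[255,150])*4.444).round(0).tolist(),((proj("top",P)-[180,175])*4.444+[400,0]).round(0).tolist())
E
```

```text
0.3 [[262.0, 123.0], [251.0, 144.0], [246.0, 169.0]] [[456.0, 194.0], [475.0, 121.0], [483.0, 113.0]]
0.6 [[262.0, 123.0], [235.0, 138.0], [226.0, 162.0]] [[456.0, 194.0], [494.0, 131.0], [506.0, 124.0]]
0.9 [[262.0, 123.0], [221.0, 129.0], [210.0, 151.0]] [[456.0, 194.0], [510.0, 146.0], [524.0, 141.0]]
1.2 [[262.0, 123.0], [211.0, 119.0], [198.0, 138.0]] [[456.0, 194.0], [520.0, 164.0], [537.0, 163.0]]
1.5 [[262.0, 123.0], [206.0, 107.0], [192.0, 124.0]] [[456.0, 194.0], [525.0, 186.0], [542.0, 188.0]]
```

View pics/s7.png

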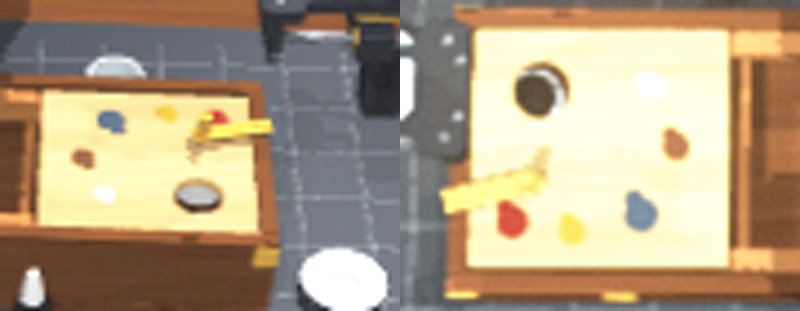

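The button is at about 1.3 rad: in the right panel the blade runs (443,203)→(547,178), between the model's 1.2 and 1.5. One more push from +x, centred lower in y.

Call:
carry_out(
  plan=[
    {"rot":[0,0,0],"xyz":[0.015,0.03,0],"grip":255},
    {"rot":[0,0,0],"xyz":[0.026,0.06,0],"grip":255},
    {"rot":[0,0,0],"xyz":[0.026,0.09,0],"grip":255},
    {"rot":[0,0,0],"xyz":[0.026,0.116,0],"grip":255},
    {"rot":[0,0,0],"xyz":[0.026,0.116,0.01],"grip":255},
    {"rot":[0,0,0],"xyz":[0.026,0.116,0.03],"grip":255},
    {"rot":[0,0,0],"xyz":[0.026,0.116,0.044],"grip":255},
    {"rot":[0,0,0],"xyz":[0.026,0.116,0.044],"grip":255},
  ],
)

```text
clock: 18.57
tool_pos: [0.5319, 0.1076, 0.0645]
eef_rot: [1.0, -0.001, -0.003, 0.001]
contact_force: [-0.6, -1.1, 0.6]
opening: 0.006
finger_force: 0.0
```

Call:
carry_out(
  plan=[
    {"rot":[0,0,0],"xyz":[-0.008,0,0],"grip":255},
    {"rot":[0,0,0],"xyz":[-0.016,0,0],"grip":255},
    {"rot":[0,0,0],"xyz":[-0.024,0,0],"grip":255},
    {"rot":[0,0,0],"xyz":[-0.03,0,0],"grip":255},
    {"rot":[0,0,0],"xyz":[-0.034,0,0],"grip":255},
    {"rot":[0,0,0],"xyz":[-0.037,0,0],"grip":255},
    {"rot":[0,0,0],"xyz":[-0.037,0,0],"grip":255},
  ],
)

```text
clock: 19.15
tool_pos: [0.4964, 0.1104, 0.0672]
eef_rot: [1.0, 0.001, -0.0, 0.0]
contact_force: [1.1, 0.8, 0.2]
opening: 0.003
finger_force: 0.0
```

Call:
carry_out(
  plan=[
    {"rot":[0,0,0],"xyz":[-0.003,0,0],"grip":255},
    {"rot":[0,0,0],"xyz":[-0.006,0,0],"grip":255},
    {"rot":[0,0,0],"xyz":[-0.008,0,0],"grip":255},
    {"rot":[0,0,0],"xyz":[-0.008,0,0],"grip":255},
  ],
)

```text
clock: 19.48
tool_pos: [0.489, 0.1101, 0.0669]
eef_rot: [1.0, 0.001, 0.0, 0.0]
contact_force: [0.3, 0.3, 0.0]
opening: 0.002
finger_force: 0.2
```

Call:
carry_out(
  plan=[
    {"rot":[0,0,0],"xyz":[-0.001,0,0],"grip":255},
    {"rot":[0,0,0],"xyz":[-0.002,0,0],"grip":255},
    {"rot":[0,0,0],"xyz":[-0.003,0,0],"grip":255},
    {"rot":[0,0,0],"xyz":[-0.003,0,0],"grip":255},
  ],
)

```text
clock: 19.82
tool_pos: [0.4859, 0.1102, 0.0669]
eef_rot: [1.0, 0.001, -0.0, 0.0]
contact_force: [0.8, -0.5, 0.5]
opening: 0.007
finger_force: 0.3
```

Call:
carry_out(
  plan=[
    {"rot":[0,0,0],"xyz":[-0.001,0,0],"grip":255},
    {"rot":[0,0,0],"xyz":[-0.002,0,0],"grip":255},
    {"rot":[0,0,0],"xyz":[-0.002,0,0],"grip":255},
  ],
)

```text
clock: 20.07
tool_pos: [0.4838, 0.1103, 0.0669]
eef_rot: [1.0, 0.001, -0.0, 0.0]
contact_force: [0.3, 0.0, 0.5]
opening: 0.007
finger_force: 0.3
```

Call:
carry_out(
  plan=[
    {"rot":[0,0,0],"xyz":[0.008,0,0],"grip":255},
    {"rot":[0,0,0],"xyz":[0.025,0,0],"grip":255},
    {"rot":[0,0,0],"xyz":[0.03,0,-0.02],"grip":255},
    {"rot":[0,0,0],"xyz":[0.03,0,-0.05],"grip":255},
    {"rot":[0,0,0],"xyz":[0.03,-0.03,-0.05],"grip":255},
    {"rot":[0,0,0],"xyz":[0.03,-0.06,-0.05],"grip":255},
    {"rot":[0,0,0],"xyz":[0.03,-0.09,-0.05],"grip":255},
    {"rot":[0,0,0],"xyz":[0.02,-0.12,-0.05],"grip":255},
  ],
)

```text
clock: 20.73
tool_pos: [0.5061, 0.2319, 0.1173]
eef_rot: [1.0, 0.0, 0.001, -0.001]
contact_force: [0.8, 1.4, -0.5]
opening: 0.006
finger_force: 0.0
```

```bash
python3 - <<'E'
from h import *
import cv2
s=r.get_state();print(s['clock'],s['tool_pos'],s['contact_force'])
im=r.snapshot("top")[:,:,::-1]; 
old=cv2.imread("pics/s7.png")[:,400:]; new=cv2.resize(im[175:245,180:270],(400,311),interpolation=2)
# blade angle: brass (saturated, darker than board) in window
def ang(c):
    h=cv2.cvtColor(c,cv2.COLOR_BGR2HSV)[150:230,35:160]
    m=((h[...,0]>16)&(h[...,0]<32)&(h[...,1]>110)&(h[...,2]>150)).astype(np.uint8)
    n,l,st,ce=cv2.connectedComponentsWithStats(m);k=1+st[1:,4].argmax()
    ys,xs=np.nonzero(l==k);v=cv2.fitLine(np.c_[xs,ys].astype(np.float32),cv2.DIST_L2,0,.01,.01).ravel()
    return st[k],v, ys[xs<xs.min()+15].mean(), ys[xs>xs.max()-15].mean()
print(ang(old));print(ang(new))
B=[.5005,-.02,.008]
for th in(1.2,1.35,1.5,1.57):
    P=proj("top",box2w([[-.03+l*np.cos(th),.183-l*np.sin(th),.079] for l in(0,.05)],B));d=P[1]-P[0];print(th,d/np.linalg.norm(d))
# board edges along a row/col in top picture
g=im.astype(int)
print("row 228 G:",g[228,186:256,0].tolist());
for z in(.072,): print(proj("top",box2w([[-.05,.025,z],[-.05,.175,z]],B)))
E
```

```text
20.7333 [0.5060546  0.23192314 0.11733309] [ 0.83704734  1.39558261 -0.49681331]
(array([  6,   0,  36,  80, 423], dtype=int32), array([ 0.2662496 , -0.96390414, 24.080378  , 44.747044  ], dtype=float32), np.float64(49.33532934131737), np.float64(39.916230366492144))
(array([  8,   0,  84,  80, 749], dtype=int32), array([ 0.9769923 , -0.21327452, 40.36582   , 41.926567  ], dtype=float32), np.float64(46.91752577319588), np.float64(37.4125))
1.2 [ 0.93446461 -0.35605602]
1.35 [ 0.97663683 -0.2148965 ]
1.5 [ 0.99767328 -0.06817642]
1.57 [0.99999908 0.00135771]
row 228 G: [113, 112, 105, 98, 88, 77, 76, 74, 79, 133, 186, 203, 201, 201, 205, 203, 190, 157, 120, 110, 132, 175, 201, 202, 199, 200, 200, 198, 200, 183, 142, 109, 102, 101, 108, 154, 187, 200, 198, 200, 199, 200, 198, 199, 201, 202, 200, 200, 198, 198, 202, 200, 200, 200, 198, 201, 207, 214, 214, 213, 213, 214, 216, 218, 220, 221, 220, 167, 57, 54]
[[253.72722551 226.78576619]
 [195.81981707 226.65272702]]
```

```bash
python3 - <<'E'
from h import *
import cv2
im=r.snapshot("top")[:,:,::-1]
h=cv2.cvtColor(np.ascontiguousarray(im),cv2.COLOR_BGR2HSV)
print("S cols 188-219; rows 205-226")
for v in range(206,227): print(v,' '.join('%3d'%x for x in h[v,188:220,1]))
B=[.5005,-.02,.008]
for th in(1.2,1.35,1.5,1.6): print(th,proj("top",box2w([[-.03+l*np.cos(th),.183-l*np.sin(th),z] for l,z in((0,.079),(.042,.0955),(.05,.079))],B)).round(1).tolist())
E
```

```text
S cols 188-219; rows 205-226
206  17  13  18  99 147 146 152 140  64  19  19  20  20  20  18  19  20  20  20  22  23  24  24  24  23  24  23  21  21  20  21  20
207  13   9   4  84 145 143 144 138  58  14  18  18  18  19  21  21  22  24  24  24  24  24  24  21  22  20  20  19  19  18  18  19
208   7  12   4  84 144 146 144 139  64  18  20  23  22  24  26  27  27  27  28  27  26  24  24  24  23  23  22  21  21  22  23  23
209  14  22  22 101 143 147 151 138  70  23  26  27  28  29  29  27  25  26  25  24  24  24  23  23  23  22  22  23  25  25  27  29
210  29  24  35 110 143 142 146 138  77  35  38  44  36  32  41  36  35  35  27  26  24  23  23  24  27  28  26  29  33  30  29  31
211  26  20  41 109 144 149 149 134  72  38  43  45  42  43  41  40  41  39  41  36  33  25  26  50  83  88  60  37  33  35  32  31
212  21   5  35 114 143 145 147 133  68  31  37  39  39  39  37  36  34  35  36  36  36  39  41  63  92  94  61  36  36  32  30  27
213   0   5  35 107 147 145 149 132  68  28  33  32  33  34  35  31  36  35  35  43  46  48  70  95  96  92  61  40  36  31  29  28
214   4   2  34
[... 1213 characters left out ...]
 54  53  54  55  93 158 173 173 176 173 170 138  88  60  59  44  34  36  49  93 134 111  67
224  14  10  56 126 153 153 150 108  54  35  33  36  36  84 164 177 176 172 177 174 141  86  57  43  38  35  37  67 124 153 148 127
225  18  15  50 122 148 152 148 113  62  44  47  48  48  89 164 176 174 174 176 176 151  90  49  47  48  48  48  69 121 152 150 150
226  22  15  65 134 149 149 148 118  76  58  59  58  57  89 156 178 177 173 180 169 126  74  54  53  54  55  55  81 133 150 152 152
1.2 [[192.6, 218.6], [207.1, 212.0], [210.7, 211.7]]
1.35 [[192.6, 218.6], [207.8, 214.3], [211.5, 214.5]]
1.5 [[192.6, 218.6], [208.1, 216.8], [211.9, 217.3]]
1.6 [[192.6, 218.6], [208.1, 218.4], [211.9, 219.3]]
```

The blade fills rows 216–221 evenly from col 189 to 213, so it lies straight over the board (≈1.57 rad). The board edges at cols 195–252.7 fit the recess. Handing in.

```bash
python3 -c "
from plant import r
print(r.finish_job())"
```

```text
the job is handed in; nothing more can be done
None
```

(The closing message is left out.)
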